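# Load the thread waxer and snap its cover shut

## Robot

A 6-joint arm with a two-finger parallel gripper is mounted at the origin on a cart in front of the work surface, level with it; the furniture and walls round the work are solid. World frame = base frame: x ahead of the robot, y to its left, z up, the work surface at z = 0. Lengths are in mm, angles in rad, forces in N, time in s.
With the tool pointing down it reaches from about 275 to 725 mm from the base axis. Payload 5.6 kg.
Tool frame: the origin (TCP) lies between the finger pads; the fingertips stand 14 mm ahead of it and the grasp point (between the pads) lies 5 mm behind it; z points along the fingers, y is the line along which they close (so a half turn about z gives the same grasp; the last joint's range is limited). The gripper opens to 85 mm and grips with 20 to 120 N. Pads are 22 mm wide; open, the fingers measure 114 mm over their backs; the gripper's body (76 mm by 85 mm) begins 54 mm behind the grasp point. The pads swing forward as they close: fully open they stand 13 mm farther back than shut.
Start: joints at [1.529, 0.255, 0.108, 0, -1.424, -0.285], TCP at [176.53, 520.893, 245.283] pointing down, gripper open.
Joint ranges: [-2.95, 2.95], [-1.21, 1.97], [-1.09, 1.5], [-2.87, 1.71], [-2.94, -0.07], [-3.05, 3.05]. Speed limits (rad/s): [2.57, 2.57, 3.14, 3.14, 3.14, 3.14].

## Interface

Orientations are given as a unit quaternion [w, x, y, z].
In Python, from cell import ctrl gives the robot as it stands.
- The arm moves only by the tool move_arm, never from a script. Its argument "targets" is a list of rows, each an object of numbers: "x", "y", "z": the shift along the world's x, y, z in cm; "yaw": the turn about the world's z in rad. In form: [{"x": .., "y": .., "z": .., "yaw": ..}, ...]. A call has 1 to 5 rows; each row is the pose to reach, as a shift and turn from the pose commanded when the call began; what a row does not reach only later rows make up. A row lasts 1/8 s, in which the tool goes at most 62.5 mm and 10.7 degrees, less where a joint would pass 70% of its speed; a pose out of reach is approached as far as the arm can. A call with a gripper value outside its range is refused whole. "fingers" is the opening, from -1 (shut) to 1 (fully open), set as the call begins (left out, the last holds). The fingers move at their own pace and stop on an object; the grip force is fixed at half the most. Time passes only in rows, so rows that repeat a pose let the fingers close. It gives the time, the measured TCP pose, the force, the opening and the grip force at its end, in the units of the state.
- ctrl.observe(): the state, without advancing time (a new reading comes with each control period).
- ctrl.snapshot(name): name is "scene" or "top" or "wrist"; returns the picture (400x640x3 uint8, red, green, blue); there is no depth.
- ctrl.camera_model(name): a dict with "fx", "fy", "cx", "cy" (pixels), "cam_to_world" (4x4, takes a point from camera to world coordinates). Camera axes: x right, y down, z forward; pixel columns grow to the right and rows downward; lengths in mm; the calibration is good to about 2 mm. A picture is of the moment at which its call begins: read the wrist's pose just before it. camera_model takes no time and is no camera call; for the wrist camera it gives the pose at the moment of the call.
- ctrl.sign_off(): hands the job in; it is judged then, once.
The state is a dict: "t": time; "joint_positions": joint angles; "joint_velocities": joint speeds; "joint_efforts": joint torques, N m; "eef_pos": TCP position; "orientation": TCP orientation; "ft_force": force on the tool from outside, world axes, zero at the start; "torque": the same for the moment, N m; "width": finger opening in mm; "grip_force": force on a finger pad.
Only numpy, scipy, OpenCV 4.12 (cv2) and the standard library are available. Lean on these libraries where they do the work, as an engineer would, in place of code of your own. Each camera call takes 0.05 s, during which the arm holds its last target. There are 200 camera calls.

## Task

Load the thread waxer: lay the loose block of wax flat in the waxer's shallow well while the cover stands open, and let go of it. Then swing the cover over and press its front tab down until the spring catch snaps and holds the cover fully shut.

Things in the scene. Friction and masses are not known exactly. Their poses are not given: they have to be found in the camera images.
- thread_waxer: thread waxer, a grey cast base screwed to the bench (cannot move), foot 140 x 84 mm (x from -66 to +74 mm, y +-42 mm), 18 mm high at the rim of the well. Origin on the bench under the well's centre; x runs from the front (catch) to the rear (hinge), y along the hinge, z up. Beware: left of it a toggle clamp's upright grip stands 200 mm high near world x 0.48, y 0: pass above or this side of it
- waxer_well (a point): centre of the well's floor, 12 mm above the bench. The well is 62 mm long in the waxer's x, 44 mm wide in its y, and its walls rise 6 mm above its floor (10 mm thick at the sides, 17 mm at the ends); the wax fits with its long side along the waxer's x, with 5 mm play all round, and then stands 14 mm above the walls
- wax_centre (a point): centre of the loose block of wax, a plain yellow-brown block 34 mm in its x, 52 mm in its y, 20 mm high, 35 g, lying flat on the bench; z up. (The similar but larger 58 x 95 mm cork-coloured sanding block is not it.)
- wax_cover (a joint): angle of the aluminium cover, rad: 0 = fully shut, about 0.1 = resting unlatched on the spring catch, 1.57 = upright, at most 2.3 = leaning back. The stiff hinge leaves it at any angle; about 1 N at the tab swings it. Over its last 10 mm the tab meets the catch: 10 to 14 N straight down on the tab push it past, it snaps, and the catch holds the cover at 0
- cover_hinge (a point): middle of the cover's hinge axis, 50 mm behind the well's centre (waxer's +x), 30 mm above the bench; the axis lies along the waxer's y. The cover is a hollow shell, 101 mm long from the hinge to where its tab begins, 66 mm wide, 19 mm deep; shut, it leaves 4 mm of air over the wax
- cover_tab (a point): middle of the outer face of the ribbed thumb tab at the cover's free end, 109 mm from the hinge; moves with the cover. Tab 34 mm wide, 4 mm thick, ends 119 mm from the hinge. The outer face lies 10 mm outside the plane through the hinge axis; shut, it is level, 40 mm above the bench, the tab over the front
Mind the look-alikes: they are no part of the job. Several things look just like the part that bears wax_centre: the one meant starts farthest from the robot's base.

How it is judged (in metres and radians):
On the way, in this order (a step that is already met when the one before it is completed fails the run):
1. the wax lies flat in the well, let go, while the cover is still open (horizontal distance between wax_centre and waxer_well below 0.01 m and z of wax_centre in the frame of thread_waxer below 0.025 m and angle between wax_centre's own z axis and vertical below 0.08 rad and contact force between wax_block and the fingers below 0.05 N and value of joint wax_cover above 1 rad), for 0.2 s.
2. the cover has been pressed past the catch (value of joint wax_cover below 0.035 rad), for 0.1 s.
At the end, for the whole second after the job is handed in: The cover is held shut by the catch (under 0.035 rad), and the wax lies at rest and flat (within 0.08 rad) on the well's floor (its centre at most 25 mm above the bench), its centre within 10 mm of the well's (value of joint wax_cover below 0.035 rad and horizontal distance between wax_centre and waxer_well below 0.01 m and z of wax_centre in the frame of thread_waxer below 0.025 m and angle between wax_centre's own z axis and vertical below 0.08 rad and linear speed of wax_block below 0.02 m/s); the robot touches nothing.
It also fails if it takes over 53 s, if anything falls off the work surface, if the arm or the gripper's body presses on something with over 40 N, if the wrist force passes 120 N, or if a joint passes its speed limit or range.

## Working session

There is one attempt and no reset: what is moved stays moved. The work goes in short steps, Python scripts to look and compute and a tool call to move; the robot and the scene stay as the last step left them, time stands still between calls to the robot, and variables do not carry over. Pictures are saved under pics/ and viewed, at most 11 in all, crops included, and the job is handed in when it is done.

Besides the shell and the picture viewer there is one more tool, called after ">>>" as name([rows], argument=value, ...), one row to a line, values as JSON. move_arm: Moves the arm, as the interface text tells. Its arguments: {"type":"object","properties":{"targets":{"type":"array","items":{"type":"object","properties":{"x":{"type":"number"},"y":{"type":"number"},"z":{"type":"number"},"yaw":{"type":"number"}}}},"fingers":{"type":"number"}},"required":["targets"]}

```bash
mkdir -p pics
cat > h.py <<'E'
import numpy as np, cv2
from cell import ctrl
def snap(n,f):
    m=ctrl.camera_model(n); im=ctrl.snapshot(n); cv2.imwrite(f'pics/{f}.png',cv2.cvtColor(im,cv2.COLOR_RGB2BGR)); np.savez(f'pics/{f}.npz',im=im,T=m['cam_to_world'],k=[m['fx'],m['fy'],m['cx'],m['cy']]); return im,m
def ray(f,u,v):
    d=np.load(f'pics/{f}.npz'); fx,fy,cx,cy=d['k']; T=d['T']; return T[:3,3],T[:3,:3]@np.array([(u-cx)/fx,(v-cy)/fy,1])
def onz(f,u,v,z):
    o,d=ray(f,u,v); return o+d*(z-o[2])/d[2]
def proj(f,p):
    d=np.load(f'pics/{f}.npz'); fx,fy,cx,cy=d['k']; T=d['T']; q=T[:3,:3].T@(np.array(p)-T[:3,3]); return fx*q[0]/q[2]+cx,fy*q[1]/q[2]+cy
E
python3 - <<'E'
from h import *
a,_=snap('top','top0'); b,_=snap('scene','sc0')
c=cv2.cvtColor(np.vstack([a,b]),cv2.COLOR_RGB2BGR)
cv2.imwrite('pics/both.png',cv2.resize(c,(480,600),interpolation=cv2.INTER_AREA))
print(ctrl.observe())
E
```

```text
{'t': 0.1, 'joint_positions': array([ 1.52860003e+00,  2.55700276e-01,  1.07086929e-01, -4.08037846e-04,
       -1.42388545e+00, -2.84590907e-01]), 'joint_velocities': array([-4.88092312e-04, -7.43784352e-04,  1.27703349e-03,  1.22828345e-03,
        1.86444909e-05,  1.42083071e-03]), 'joint_efforts': array([-3.33101132e-03, -3.87598050e+01,  2.38476849e+01,  5.37806645e+00,
       -3.80804573e-03,  5.78416206e-06]), 'eef_pos': array([176.37314434, 520.50039122, 244.46318713]), 'orientation': array([ 8.69387492e-04,  9.86675673e-01, -1.62697111e-01, -9.74005468e-05]), 'ft_force': array([-0.66933649, -0.10484287,  0.27723295]), 'torque': array([0.02838002, 0.02560195, 0.00068674]), 'grip_force': 0.0, 'width': 85.04091495390038}
```

View pics/top0.png

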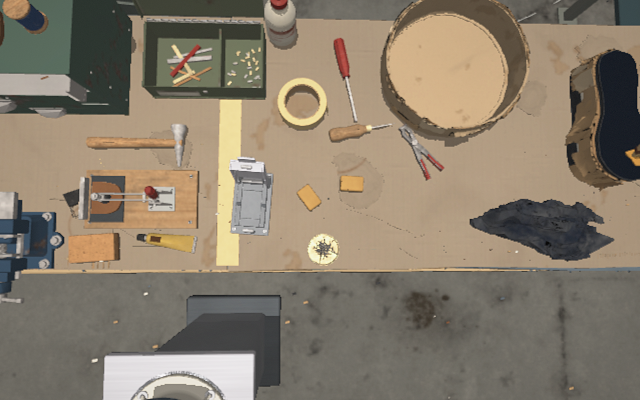

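View pics/sc0.png

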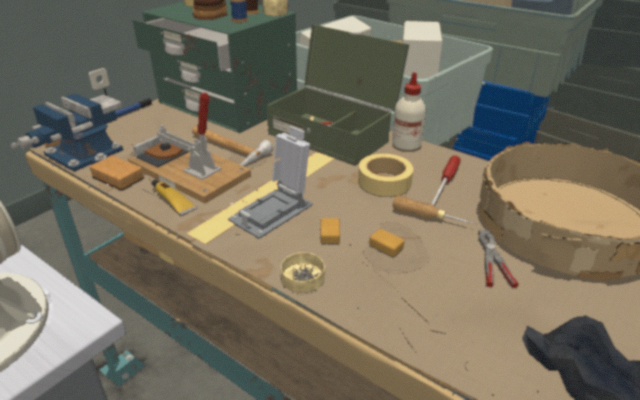

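The top view shows two wax-like blocks at (309,196) and (351,184), and the waxer around (250,197) with its cover upright at the rear. The cork sanding block is at (93,248). The scene view shows the same two blocks at (330,231) and (387,242).

Run:
```python
from h import *
im=np.load('pics/top0.npz')['im']
print('base px',proj('top0',[0,0,0]),'tcp px',proj('top0',[176,520,245]))
hsv=cv2.cvtColor(im,cv2.COLOR_RGB2HSV); print(hsv[184,351],hsv[196,309],hsv[215,320],hsv[248,93])
m=((hsv[...,0]>8)&(hsv[...,0]<24)&(hsv[...,1]>150)&(hsv[...,2]>120)).astype(np.uint8)
for c in cv2.findContours(m,0,2)[0]:
    r=cv2.minAreaRect(c)
    if cv2.contourArea(c)>150 :
        (u,v)=r[0]; P=[onz('top0',*p,20) for p in cv2.boxPoints(r)]; p=onz('top0',u,v,20)
        e=[(np.linalg.norm(P[i+1]-P[i]),np.arctan2(*(P[i+1]-P[i])[[1,0]])) for i in (0,1)]
        print(np.round(r[0]),p.round(),np.hypot(*p[:2]).round(),np.round(e,2).tolist())
c=cv2.resize(im[150:275,215:380],None,fx=4.8,fy=4.8,interpolation=cv2.INTER_CUBIC)
cv2.imwrite('pics/crop0.png',c[...,::-1])
for q in [(232,234),(268,236),(273,176),(233,160)]: print(q,onz('top0',*q,0).round())
```

```text
base px (np.float64(177.89958078145546), np.float64(425.85189304485516)) tcp px (np.float64(-220.50702210526276), np.float64(388.3273018815414))
[ 18 138 218] [ 18 139 216] [ 16  68 183] [ 14 130 208]
(232, 234) [ 407. -107.    0.]
(268, 236) [ 402. -187.    0.]
(273, 176) [ 537. -197.    0.]
(233, 160) [ 573. -107.    0.]
```

View pics/crop0.png

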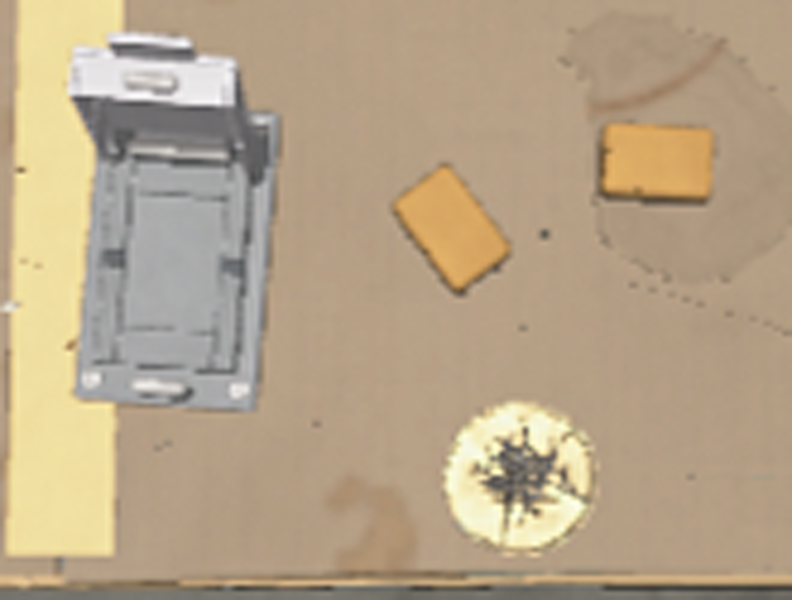

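The crop shows three things:
- Candidate A, crop (452,228), top-view px (309,197). It's nearer the base.
- Candidate B, crop (657,162), px (352,184). It's farther out, so B should be the one meant; distances checked next.
- The waxer's well is at about crop (175,262). Base corners are at crop (77,398), (255,410) and (278,115).

Run:
```python
from h import *
im=np.load('pics/top0.npz')['im']
hsv=cv2.cvtColor(im,cv2.COLOR_RGB2HSV)
m=((hsv[...,0]>11)&(hsv[...,0]<22)&(hsv[...,1]>115)&(hsv[...,2]>150)).astype(np.uint8)
for c in cv2.findContours(m,0,2)[0]:
    r=cv2.minAreaRect(c)
    if cv2.contourArea(c)>150 :
        (u,v)=r[0]; P=[onz('top0',*p,20) for p in cv2.boxPoints(r)]; p=onz('top0',u,v,20)
        e=[(np.linalg.norm(P[i+1]-P[i]),np.arctan2(*(P[i+1]-P[i])[[1,0]])) for i in (0,1)]
        print(np.round(r[0]),p.round(),np.hypot(*p[:2]).round(),np.round(e,2).tolist())
f=lambda x,y,z:onz('top0',215+x/4.8,150+y/4.8,z)
a,b,c=f(77,398,4),f(255,410,4),f(278,115,4); print('corners',a.round(),b.round(),c.round())
# well quad at rim/floor corners
print('well',f(175,262,12).round(), [f(*q,12).round() for q in [(135,193),(225,200),(213,333),(120,327)]])
for d in (c-b,a-b): print(np.linalg.norm(d).round(),np.arctan2(d[1],d[0]).round(3))
ob=ctrl.observe(); q=ob['orientation']
from scipy.spatial.transform import Rotation as R
M=R.from_quat(q[[1,2,3,0]]).as_matrix(); print(M.round(3)); print(ctrl.camera_model('wrist')['cam_to_world'].round(2), ctrl.camera_model('wrist')['fx'])
```

```text
[169. 242.] [390.  23.  20.] 391.0 [[33.4, -0.06], [99.46, -1.66]]
[ 91. 248.] [378. 187.  20.] 421.0 [[95.07, -1.51], [57.18, -3.04]]
[309. 197.] [ 488. -277.   20.] 561.0 [[32.7, -0.92], [49.93, -2.5]]
[351. 183.] [ 519. -371.   20.] 638.0 [[49.08, -1.57], [31.31, 3.13]]
[131. 142.] [608. 111.  20.] 618.0 [[19.89, 0.04], [188.83, -1.56]]
corners [ 409. -106.    4.] [ 403. -188.    4.] [ 541. -197.    4.]
well [ 471. -151.   12.] [array([ 503., -132.,   12.]), array([ 500., -174.,   12.]), array([ 439., -169.,   12.]), array([ 441., -126.,   12.])]
138.0 -0.069
82.0 1.503
[[ 0.947 -0.321 -0.   ]
 [-0.321 -0.947 -0.002]
 [ 0.     0.002 -1.   ]]
[[-3.2000e-01 -9.1000e-01 -2.5000e-01  2.4006e+02]
 [-9.5000e-01  3.1000e-01  8.0000e-02  4.9913e+02]
 [ 0.0000e+00  2.7000e-01 -9.6000e-01  3.7274e+02]
 [ 0.0000e+00  0.0000e+00  0.0000e+00  1.0000e+00]] 342.6747980687259
```

B is 638 mm from the base and A is 561 mm. B measures about 49 x 31 mm, so it's wax-sized and the one meant. I'll move over it.

>>> move_arm([
  {"x":34,"y":-89,"z":0,"yaw":-1.24},
  {"x":34,"y":-89,"z":0,"yaw":-1.24},
  {"x":34,"y":-89,"z":0,"yaw":-1.24},
  {"x":34,"y":-89,"z":0,"yaw":-1.24},
  {"x":34,"y":-89,"z":0,"yaw":-1.24},
], fingers=0.5)

```text
t: 0.72
eef_pos: [288.1, 226.9, 245.1]
orientation: [0.0, 0.805, -0.593, 0.0]
ft_force: [1.4, 0.1, 0.8]
width: 64.0
grip_force: 0.0
```

Run:
```python
from h import *
A,d=ray('top0',246,159); B,e=ray('sc0',291,133)
s=np.linalg.lstsq(np.c_[d,-e],B-A,rcond=None)[0]; print('tab',A+s[0]*d,B+s[1]*e)
```

```text
tab [ 549.01952657 -155.38365051  138.73269568] [ 544.20052685 -149.88087959  138.59755633]
```

>>> move_arm([
  {"x":22.4,"y":-57,"z":0,"yaw":-0.3},
  {"x":22.4,"y":-57,"z":0,"yaw":-0.3},
  {"x":22.4,"y":-57,"z":0,"yaw":-0.3},
  {"x":22.4,"y":-57,"z":0,"yaw":-0.3},
  {"x":22.4,"y":-57,"z":0,"yaw":-0.3},
])

```text
t: 1.35
eef_pos: [402.5, -64.0, 245.3]
orientation: [-0.0, 0.709, -0.705, 0.0]
ft_force: [1.3, 1.7, 0.1]
width: 64.3
grip_force: 0.0
```

>>> move_arm([
  {"x":11.2,"y":-28.5,"z":0},
  {"x":11.2,"y":-28.5,"z":0},
  {"x":11.2,"y":-28.5,"z":0},
  {"x":11.2,"y":-28.5,"z":0},
  {"x":11.2,"y":-28.5,"z":0},
])

```text
validation failed for argument at $.ta...
```

>>> move_arm([
  {"x":11.5,"y":-30,"z":0,"yaw":0},
  {"x":11.5,"y":-30,"z":0,"yaw":0},
  {"x":11.5,"y":-30,"z":0,"yaw":0},
  {"x":11.5,"y":-30,"z":0,"yaw":0},
  {"x":11.5,"y":-30,"z":0,"yaw":0},
])

```text
t: 1.98
eef_pos: [514.5, -355.7, 244.7]
orientation: [0.0, 0.709, -0.705, -0.0]
ft_force: [1.7, 0.4, 0.9]
width: 64.0
grip_force: 0.0
```

```bash
cat > w.py <<'E'
from h import *
import sys
n=sys.argv[1]; snap('wrist',n)
im=np.load(f'pics/{n}.npz')['im']; hsv=cv2.cvtColor(im,cv2.COLOR_RGB2HSV)
m=((hsv[...,0]>11)&(hsv[...,0]<22)&(hsv[...,1]>115)&(hsv[...,2]>150)).astype(np.uint8)
m=cv2.morphologyEx(m,cv2.MORPH_OPEN,np.ones((3,3)))
z=float(sys.argv[2])
for c in cv2.findContours(m,0,2)[0]:
    if cv2.contourArea(c)<400: continue
    P=np.array([onz(n,*p[0],z)[:2] for p in c],np.float32); r=cv2.minAreaRect(P); print(c.mean((0,1)),[np.round(x,2) for x in r])
o=ctrl.observe(); print(o['eef_pos'].round(1),o['orientation'].round(4),o['ft_force'].round(2))
E
python3 w.py w0 20
```

```text
[ 515.2 -361.6  241.2] [ 0.0022  0.7082 -0.706  -0.0017] [ 2.53 -4.59 -0.93]
```

View pics/w0.png

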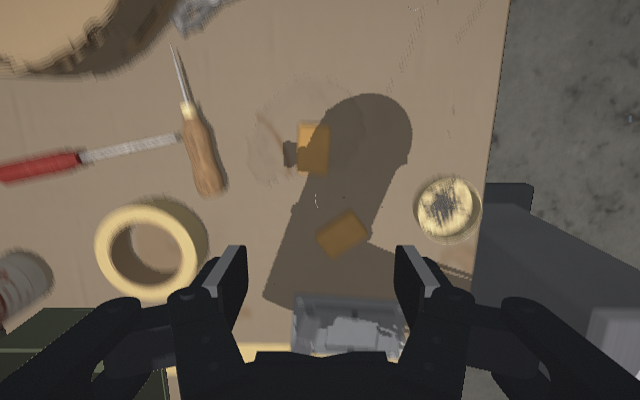

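The wrist view is blurred by motion. B is at (313,148), partly in shadow, and A is at (342,234). I'll take a still frame with a shadow-tolerant mask.

```bash
sed -i 's/hsv\[...,1\]>115)&(hsv\[...,2\]>150)/hsv[...,1]>115)\&(hsv[...,2]>60)/' w.py; python3 w.py w1 20; python3 -c "
from h import *
print(onz('w1',313,148,20).round(), [np.round(proj('w1',p)) for p in [(519,-371,20),(515,-360,0)]])
im=np.load('pics/w1.npz')['im']; h=cv2.cvtColor(im,cv2.COLOR_RGB2HSV); print(h[148,320:200:-6].tolist()[:4],h[148,305:345:6].tolist())"
```

```text
[343.25       243.58333333] [array([ 490.27, -281.46]), array([51.61, 36.42]), np.float64(37.17)]
[313.16 155.32] [array([ 520.8 , -374.52]), array([51.05, 32.69]), np.float64(87.02)]
[ 514.4 -358.1  240.8] [ 0.0014  0.7078 -0.7064 -0.0027] [-0.33  0.95 -0.75]
[ 522. -386.   20.] [array([316., 163.]), array([319., 170.])]
[[17, 131, 113], [17, 130, 112], [17, 130, 112], [18, 129, 107]] [[18, 130, 110], [17, 130, 112], [17, 131, 113], [17, 131, 115], [17, 129, 111], [17, 57, 89], [16, 56, 87]]
```

>>> move_arm([
  {"x":0.7,"y":-0.7,"z":-6,"yaw":-0.05},
  {"x":0.7,"y":-0.7,"z":-12,"yaw":-0.05},
  {"x":0.7,"y":-0.7,"z":-18,"yaw":-0.05},
  {"x":0.7,"y":-0.7,"z":-18,"yaw":-0.05},
  {"x":0.7,"y":-0.7,"z":-18,"yaw":-0.05},
])

```text
t: 2.7
eef_pos: [522.6, -361.5, 68.0]
orientation: [0.0, -0.692, 0.722, -0.002]
ft_force: [0.5, -0.0, 0.8]
width: 64.3
grip_force: 0.0
```

```bash
python3 w.py w2 20
```

```text
[381.57 334.  ] [array([ 494.44, -298.08]), array([39.83, 43.96]), np.float64(77.95)]
[321.20588235 193.5       ] [array([ 521.29, -376.17]), array([52.01, 32.82]), np.float64(87.28)]
[ 523.1 -361.7   68.8] [ 6.000e-04 -6.918e-01  7.221e-01 -2.700e-03] [ 0.66 -1.11  0.42]
```

View pics/w2.png

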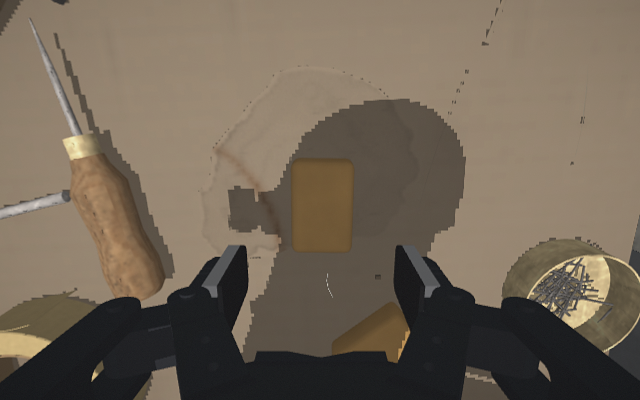

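The block is centred at (321,205), square to the fingers with its long side pointing away from them. Descending now.

>>> move_arm([
  {"x":-0.15,"y":-0.45,"z":-2.5,"yaw":0},
  {"x":-0.15,"y":-0.45,"z":-4.8,"yaw":0},
  {"x":-0.15,"y":-0.45,"z":-4.8,"yaw":0},
  {"x":-0.15,"y":-0.45,"z":-4.8,"yaw":0},
])

```text
t: 3.25
eef_pos: [521.3, -366.0, 20.0]
orientation: [0.001, -0.692, 0.722, -0.002]
ft_force: [0.5, -0.6, 1.2]
width: 64.0
grip_force: 0.0
```

>>> move_arm([
  {"x":0,"y":0,"z":0,"yaw":0},
  {"x":0,"y":0,"z":0,"yaw":0},
  {"x":0,"y":0,"z":0,"yaw":0},
  {"x":0,"y":0,"z":0,"yaw":0},
  {"x":0,"y":0,"z":0,"yaw":0},
], fingers=-1)

```text
t: 3.88
eef_pos: [520.7, -365.6, 18.9]
orientation: [0.0, -0.692, 0.722, -0.001]
ft_force: [-0.4, 1.8, 6.5]
width: 32.2
grip_force: 61.1
```

>>> move_arm([
  {"x":0,"y":0,"z":0,"yaw":0},
  {"x":0,"y":0,"z":4,"yaw":0},
  {"x":0,"y":0,"z":7,"yaw":0},
  {"x":0,"y":0,"z":7,"yaw":0},
])

```text
t: 4.38
eef_pos: [521.3, -366.0, 90.4]
orientation: [0.001, -0.692, 0.722, -0.003]
ft_force: [-0.3, -0.3, -0.7]
width: 32.3
grip_force: 60.4
```

Gripped at 32 mm and lifted. Next I'll go to a spot in front of the waxer, with the final yaw, for a close look at the well.

>>> move_arm([
  {"x":-17,"y":22,"z":8,"yaw":1.55},
  {"x":-17,"y":22,"z":8,"yaw":1.55},
  {"x":-17,"y":22,"z":8,"yaw":1.55},
  {"x":-17,"y":22,"z":8,"yaw":1.55},
  {"x":-17,"y":22,"z":8,"yaw":1.55},
])

```text
t: 5.0
eef_pos: [347.7, -143.7, 167.3]
orientation: [-0.0, 0.944, -0.329, -0.0]
ft_force: [1.0, 1.4, 0.6]
width: 32.7
grip_force: 60.3
```

>>> move_arm([
  {"x":0,"y":0,"z":0,"yaw":0.61},
  {"x":0,"y":0,"z":0,"yaw":0.61},
  {"x":0,"y":0,"z":0,"yaw":0.61},
  {"x":0,"y":0,"z":0,"yaw":0.61},
  {"x":0,"y":0,"z":0,"yaw":0.61},
])

```text
t: 5.62
eef_pos: [349.2, -145.1, 166.7]
orientation: [-0.0, 0.999, -0.034, -0.001]
ft_force: [-0.4, 0.2, -0.8]
width: 32.0
grip_force: 60.3
```

```bash
python3 w.py w3 140; python3 -c "
from h import *
snap('scene','sc3')"
```

```text
[321.38571429 234.95714286] [array([ 348.48, -144.74]), array([39.84, 64.79]), np.float64(86.14)]
[ 93.27118644 150.27118644] [array([403.11, -54.2 ]), array([58.41, 18.89]), np.float64(86.14)]
[487.15  18.6 ] [array([ 446.14, -222.16]), array([26.7 , 11.81]), np.float64(86.12)]
[ 349.3 -145.1  166.8] [-1.000e-04  9.994e-01 -3.400e-02 -5.000e-04] [0.05 0.21 0.05]
```

View pics/w3.png

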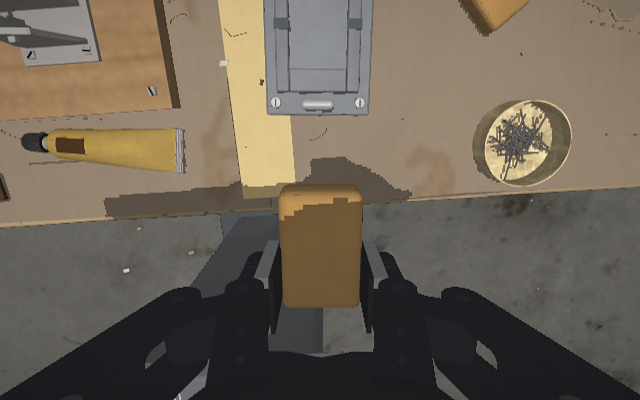

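The wrist view shows the wax held square at (320,250). The waxer front corners are at (268,114) and (369,114), and the well is cut off at the top. I'll back up a bit to see all of it.

>>> move_arm([
  {"x":-4.5,"y":0,"z":5,"yaw":0},
  {"x":-4.5,"y":0,"z":5,"yaw":0},
  {"x":-4.5,"y":0,"z":5,"yaw":0},
  {"x":-4.5,"y":0,"z":5,"yaw":0},
])

```text
t: 6.22
eef_pos: [304.5, -145.0, 216.3]
orientation: [-0.0, 0.999, -0.034, -0.001]
ft_force: [0.1, 0.6, -1.2]
width: 32.5
grip_force: 60.4
```

```bash
python3 w.py w4 160; python3 -c "
from h import *
im=np.load('pics/w4.npz')['im']; cv2.imwrite('pics/w4c.png',cv2.resize(im[0:190,220:440],None,fx=3.5,fy=3.15,interpolation=cv2.INTER_CUBIC)[:598,:,::-1])"
```

```text
[319.79487179 234.37179487] [array([ 291.14, -143.82]), array([47.47, 76.52]), np.float64(86.18)]
[  8.62337662 112.5974026 ] [array([375.89,  13.85]), array([ 9.33, 33.01]), np.float64(72.08)]
[118.37735849  98.24528302] [array([382.77, -52.86]), array([57.99, 18.88]), np.float64(84.69)]
[ 304.6 -145.1  216.3] [-1.000e-04  9.994e-01 -3.350e-02 -1.100e-03] [-0.71 -0.4  -1.65]
```

View pics/w4c.png

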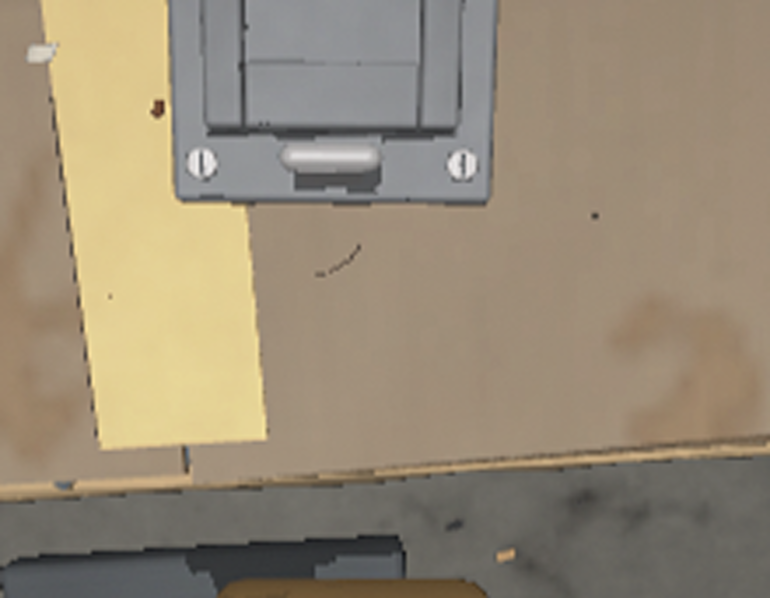

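The crop shows:
- the rim's front inner edge at crop (245,62) to (418,65)
- the rim's front outer edge at about (207,127) to (459,128)
- the foot corners at (178,200) and (490,203)

Run:
```python
from h import *
f=lambda x,y,z:onz('w4',220+(x+.5)/3.5-.5,(y+.5)/3.15-.5,z)[:2]
for n,a,b,z,off in [('rim in',(245,62),(418,65),18,31),('rim out',(207,124),(459,127),18,48),('foot',(178,200),(490,203),4,66),('foot8',(178,197),(490,200),8,66)]:
    A,B=f(*a,z),f(*b,z); d=A-B; L=np.hypot(*d); y=d/L; x=np.array([y[1],-y[0]]); print(n,L.round(1),'yaw',np.arctan2(x[1],x[0]).round(3),'well',((A+B)/2+off*x).round(1))
# wax top in hand: plane z=216
im=np.load('pics/w4.npz')['im']; h=cv2.cvtColor(im,cv2.COLOR_RGB2HSV)
m=((h[...,0]>11)&(h[...,0]<22)&(h[...,1]>100)&(h[...,2]>60)).astype(np.uint8)
c=[c for c in cv2.findContours(m,0,2)[0] if cv2.contourArea(c)>3000][0]
for z in (216,): print(z,cv2.minAreaRect(np.array([onz('w4',*p[0],z)[:2] for p in c],np.float32)))
```

```text
rim in 42.7 yaw -0.085 well [ 472.8 -151.3]
rim out 63.0 yaw -0.079 well [ 474.1 -151.8]
foot 82.8 yaw -0.077 well [ 473.9 -151.8]
foot8 81.8 yaw -0.077 well [ 474.3 -151.9]
216 ((315.64312744140625, -145.54928588867188), (33.112857818603516, 53.284549713134766), 86.17902374267578)
```

>>> move_arm([
  {"x":15.8,"y":-0.6,"z":-6,"yaw":-0.01},
  {"x":15.8,"y":-0.6,"z":-10,"yaw":-0.01},
  {"x":15.8,"y":-0.6,"z":-12,"yaw":-0.01},
  {"x":15.8,"y":-0.6,"z":-14,"yaw":-0.01},
  {"x":15.8,"y":-0.6,"z":-14,"yaw":-0.01},
])

```text
t: 6.9
eef_pos: [460.9, -151.0, 73.7]
orientation: [-0.0, 0.999, -0.039, -0.004]
ft_force: [-0.1, 0.1, 0.3]
width: 32.7
grip_force: 60.3
```

```bash
python3 w.py w5 76; python3 -c "
from h import *
snap('scene','sc5'); im=np.load('pics/sc5.npz')['im']
cv2.imwrite('pics/sc5c.png',cv2.resize(im[100:250,200:350],None,fx=4,fy=4,interpolation=cv2.INTER_CUBIC)[...,::-1])"
```

```text
[ 72.14285714 329.94444444] [array([440.51, -40.69]), array([58.78, 22.59]), np.float64(88.17)]
[319.6875 237.6875] [array([ 472.93, -151.81]), array([32.21, 52.73]), np.float64(86.04)]
[547.52447552 158.16083916] [array([ 503.06, -237.35]), array([38.79, 25.31]), np.float64(37.08)]
[ 461.9 -151.3   75.9] [ 2.000e-04  9.993e-01 -3.840e-02 -2.100e-03] [ 0.86 -0.42 -0.16]
```

View pics/sc5c.png

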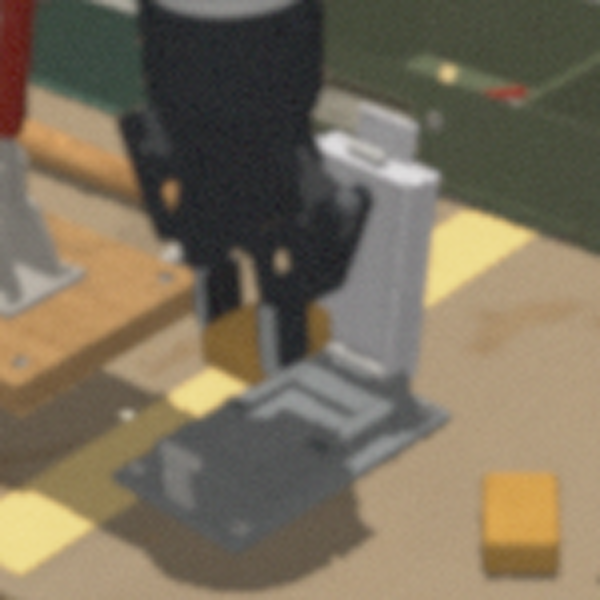

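The scene crop shows the wax over the well, with the near fingertip's bottom edge at crop (290,366), close to the wax's lower edge. I'll compute the tip height.

Run:
```python
from h import *
T=75.9
for dx in(-11,11):
  for y in (-168,-180):
    for z in (T-20,T-14,T-8): 
      u,v=proj('sc5',(462+dx,y,z)); print(dx,y,z-T,((u-200)*4).round(),((v-100)*4).round())
print('wax lower near edge',[((np.array(proj('sc5',(x,-168,T-20)))-[200,100])*4).round() for x in (447,499)])
```

```text
-11 -168 -20.0 265.0 390.0
-11 -168 -14.0 264.0 378.0
-11 -168 -8.0 263.0 367.0
-11 -180 -20.0 285.0 399.0
-11 -180 -14.0 285.0 387.0
-11 -180 -8.0 284.0 376.0
11 -168 -20.0 298.0 368.0
11 -168 -14.0 297.0 357.0
11 -168 -8.0 297.0 345.0
11 -180 -20.0 318.0 377.0
11 -180 -14.0 318.0 365.0
11 -180 -8.0 317.0 354.0
wax lower near edge [array([259., 394.]), array([336., 343.])]
```

>>> move_arm([
  {"x":0.1,"y":0,"z":-2,"yaw":-0.01},
  {"x":0.1,"y":0,"z":-3.2,"yaw":-0.01},
  {"x":0.1,"y":0,"z":-3.8,"yaw":-0.01},
  {"x":0.1,"y":0,"z":-4.2,"yaw":-0.01},
  {"x":0.1,"y":0,"z":-4.2,"yaw":-0.01},
])

```text
t: 7.62
eef_pos: [463.8, -151.2, 35.5]
orientation: [0.0, 0.999, -0.043, 0.0]
ft_force: [0.4, -0.0, -0.6]
width: 32.5
grip_force: 60.4
```

>>> move_arm([
  {"x":0,"y":0,"z":-0.2,"yaw":0},
  {"x":0,"y":0,"z":-0.2,"yaw":0},
  {"x":0,"y":0,"z":-0.2,"yaw":0},
])

```text
t: 8.0
eef_pos: [463.8, -151.2, 33.4]
orientation: [0.0, 0.999, -0.043, 0.0]
ft_force: [-0.2, 0.5, -1.0]
width: 32.4
grip_force: 60.4
```

>>> move_arm([
  {"x":0,"y":0,"z":0,"yaw":0},
  {"x":0,"y":0,"z":0,"yaw":0},
  {"x":0,"y":0,"z":0,"yaw":0},
  {"x":0,"y":0,"z":2,"yaw":0},
  {"x":0,"y":0,"z":5,"yaw":0},
], fingers=0.3)

```text
t: 8.62
eef_pos: [462.9, -151.1, 83.1]
orientation: [-0.0, 0.999, -0.043, -0.001]
ft_force: [0.2, -0.1, -0.0]
width: 55.8
grip_force: 0.0
```

```bash
python3 w.py w6 32
```

```text
[ 44.48039216 329.30392157] [array([409.36,  20.95]), array([63.4 , 26.58]), np.float64(85.92)]
[314.18918919 207.83783784] [array([ 474.2 , -151.77]), array([32.98, 52.29]), np.float64(86.03)]
[536.92307692 155.33076923] [array([ 493.63, -267.11]), array([51.9 , 33.78]), np.float64(37.1)]
[ 465.8 -151.8   87.8] [ 7.000e-04  9.991e-01 -4.280e-02  2.700e-03] [ 1.66 -0.36  4.11]
```

View pics/w6.png

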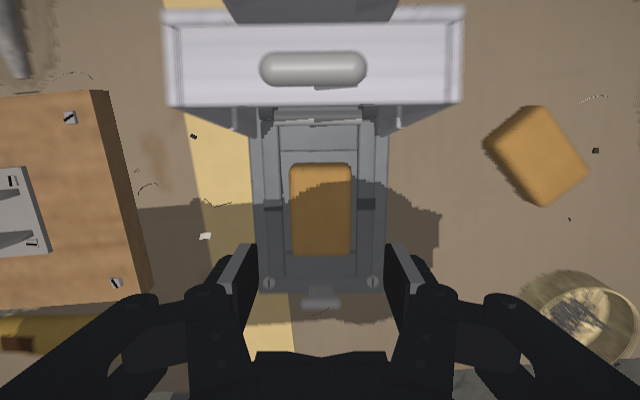

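The wrist view shows the wax sitting inside the well at (320,208). Its top measures 33 x 52 mm at z=32, so it's flat, and the centre is within 1 mm of the well's. The tab is behind the shell at the top of the picture, at about (310,10). I'll close the fingers and go over to behind the cover.

>>> move_arm([
  {"x":0,"y":0,"z":6,"yaw":0},
  {"x":0,"y":0,"z":12,"yaw":0},
  {"x":2,"y":0,"z":15,"yaw":0},
  {"x":8,"y":-0.4,"z":15,"yaw":0},
  {"x":12.5,"y":-0.7,"z":15,"yaw":0},
], fingers=-1)

```text
t: 9.3
eef_pos: [590.5, -158.2, 233.6]
orientation: [-0.0, 0.999, -0.043, 0.001]
ft_force: [0.6, 0.3, -0.2]
width: 0.2
grip_force: 0.0
```

>>> move_arm([
  {"x":0,"y":0,"z":0,"yaw":0},
  {"x":0,"y":0,"z":-4,"yaw":0},
  {"x":0,"y":0,"z":-9.5,"yaw":0},
  {"x":0,"y":0,"z":-9.5,"yaw":0},
])

```text
t: 9.8
eef_pos: [585.0, -157.7, 134.3]
orientation: [-0.0, 0.999, -0.044, -0.005]
ft_force: [-0.9, 0.2, 0.4]
width: 0.0
grip_force: 0.0
```

>>> move_arm([
  {"x":-2.5,"y":0.2,"z":0,"yaw":0},
  {"x":-4.1,"y":0.3,"z":0,"yaw":0},
  {"x":-5.6,"y":0.4,"z":0.3,"yaw":0},
  {"x":-7,"y":0.5,"z":0.4,"yaw":0},
  {"x":-8.5,"y":0.7,"z":0.4,"yaw":0},
])

```text
t: 10.42
eef_pos: [503.5, -151.3, 143.5]
orientation: [0.0, 0.999, -0.043, 0.001]
ft_force: [-0.3, 0.4, 0.0]
width: 0.2
grip_force: 0.3
```

>>> move_arm([
  {"x":-1.5,"y":0.1,"z":-0.4,"yaw":0},
  {"x":-2.8,"y":0.2,"z":-1.3,"yaw":0},
  {"x":-4,"y":0.3,"z":-2.3,"yaw":0},
  {"x":-5,"y":0.4,"z":-3.5,"yaw":0},
  {"x":-5.9,"y":0.4,"z":-4.8,"yaw":0},
])

```text
t: 11.05
eef_pos: [444.5, -147.2, 95.0]
orientation: [0.0, 0.999, -0.043, 0.001]
ft_force: [-0.4, 0.4, -0.2]
width: 0.0
grip_force: 0.2
```

Run:
```python
from h import *
snap('scene','sc7'); im=np.load('pics/sc7.npz')['im']
cv2.imwrite('pics/sc7c.png',cv2.resize(im[100:250,200:350],None,fx=4,fy=4,interpolation=cv2.INTER_CUBIC)[...,::-1])
o=ctrl.observe(); print(o['eef_pos'],o['ft_force'])
```

```text
[ 442.34962056 -146.93937541   93.08371965] [-1.48481868  0.83459428 -1.71466409]
```

View pics/sc7c.png

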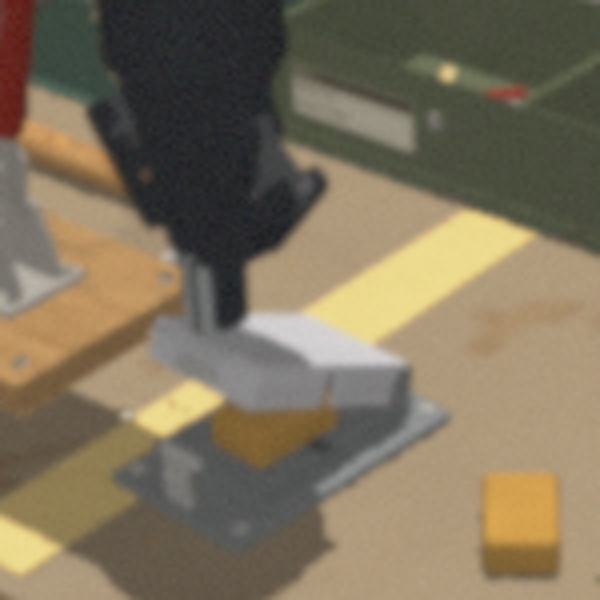

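The scene crop shows the cover swung well down over the wax, with the fingertips on its outer face at crop (215,325). I'll hop forward to centre on the tab, then press.

>>> move_arm([
  {"x":0,"y":0,"z":2,"yaw":0},
  {"x":-2.9,"y":0.1,"z":2,"yaw":0},
  {"x":-2.9,"y":0.1,"z":0,"yaw":0},
  {"x":-2.9,"y":0.1,"z":-1.5,"yaw":0},
  {"x":-2.9,"y":0.1,"z":-2.5,"yaw":0},
])

```text
t: 11.72
eef_pos: [415.7, -146.3, 69.4]
orientation: [0.0, 0.999, -0.043, 0.0]
ft_force: [-0.6, -1.0, 0.6]
width: 0.3
grip_force: 0.1
```

>>> move_arm([
  {"x":0,"y":0,"z":-0.4,"yaw":0},
  {"x":0,"y":0,"z":-0.8,"yaw":0},
  {"x":0,"y":0,"z":-0.8,"yaw":0},
])

```text
t: 12.1
eef_pos: [415.6, -146.2, 61.7]
orientation: [0.0, 0.999, -0.043, -0.0]
ft_force: [-2.1, 0.5, 2.4]
width: 0.4
grip_force: 1.7
```

>>> move_arm([
  {"x":0,"y":0,"z":-0.3,"yaw":0},
  {"x":0,"y":0,"z":-0.5,"yaw":0},
  {"x":0,"y":0,"z":-0.5,"yaw":0},
])

```text
t: 12.48
eef_pos: [416.0, -146.2, 56.2]
orientation: [-0.0, 0.999, -0.043, 0.0]
ft_force: [0.2, 0.9, 0.0]
width: -0.2
grip_force: 0.0
```

>>> move_arm([
  {"x":0,"y":0,"z":-0.2,"yaw":0},
  {"x":0,"y":0,"z":-0.3,"yaw":0},
  {"x":0,"y":0,"z":-0.3,"yaw":0},
])

```text
t: 12.85
eef_pos: [415.8, -146.2, 53.4]
orientation: [0.0, 0.999, -0.043, 0.0]
ft_force: [-0.8, 0.9, 3.0]
width: -0.1
grip_force: 1.4
```

The force fell to 0 at z=56, which fits a snap, and returned at tip height about 40 mm, the shut height. One firmer press, then I'll retreat and check.

>>> move_arm([
  {"x":0,"y":0,"z":-0.2,"yaw":0},
  {"x":0,"y":0,"z":-0.2,"yaw":0},
  {"x":0,"y":0,"z":-0.2,"yaw":0},
])

```text
t: 13.22
eef_pos: [415.8, -146.3, 52.9]
orientation: [0.0, 0.999, -0.043, 0.0]
ft_force: [-6.3, 3.8, 18.5]
width: 0.1
grip_force: 9.1
```

>>> move_arm([
  {"x":0,"y":0,"z":5,"yaw":0},
  {"x":0,"y":0,"z":11,"yaw":0},
  {"x":-5,"y":0,"z":15,"yaw":0},
  {"x":-9,"y":0,"z":15,"yaw":0},
  {"x":-9,"y":0,"z":15,"yaw":0},
])

```text
t: 13.85
eef_pos: [323.9, -146.1, 201.9]
orientation: [-0.0, 0.999, -0.044, 0.001]
ft_force: [1.2, 0.1, -0.8]
width: 0.1
grip_force: 0.0
```

Run:
```python
from h import *
snap('scene','sc8'); im=np.load('pics/sc8.npz')['im']
cv2.imwrite('pics/sc8c.png',cv2.resize(im[130:260,210:340],None,fx=4.5,fy=4.5,interpolation=cv2.INTER_CUBIC)[...,::-1])
W=lambda x,y,z:np.array([473.7+x*.997+y*.077,-151.7-x*.077+y*.997,z])
for th in (0,.1):
  c,s=np.cos(th),np.sin(th)
  print(th,[((np.array(proj('sc8',W(50-r*c+h*s,y,30+r*s+h*c)))-[210,130])*4.5).round().tolist() for r,h,y in [(119,10,-17),(119,10,17),(101,10,-33),(101,-9,-33)]])
```

```text
0 [[162.0, 389.0], [104.0, 355.0], [226.0, 384.0], [229.0, 424.0]]
0.1 [[163.0, 361.0], [104.0, 328.0], [227.0, 361.0], [226.0, 404.0]]
```

View pics/sc8c.png

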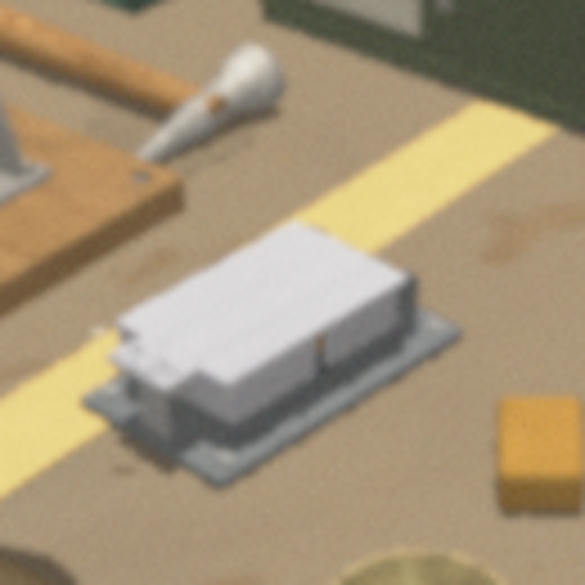

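The cover is shut. Its tab corner is at crop (165,388) against a predicted (162,389) at 0 rad and (163,361) at 0.1 rad. The robot is clear, so I'm handing in.

```bash
python3 -c "
from cell import ctrl
print(ctrl.sign_off())"
```

```text
the job is handed in; nothing more can be done
None
```

I laid the wax flat in the well, swung the cover over and pressed it until the catch snapped; the last picture shows it fully shut with the arm clear, and I handed the job in at about 14 s (no verdict was returned).

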